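# Find the rattling parts case and hold it out for inspection

## Robot

A 6-joint arm with a two-finger parallel gripper is mounted at the origin on the work surface. World frame = base frame: x ahead of the robot, y to its left, z up, the work surface at z = 0. Lengths are in m, angles in rad, forces in N, time in s.
With the tool pointing down it reaches from about 0.25 to 0.775 m from the base axis. Payload 4 kg.
Tool frame: the origin (TCP) lies at the very end of the fingers, on their centre line; the grasp point (between the pads) lies 19 mm behind it; z points along the fingers, y is the line along which they close (so a half turn about z gives the same grasp; the last joint's range is limited). The gripper opens to 85 mm and grips with 20 to 120 N. Pads are 22 mm wide; open, the fingers measure 114 mm over their backs; the gripper's body (76 mm by 85 mm) begins 54 mm behind the grasp point. The pads swing forward as they close: fully open they stand 13 mm farther back than shut.
Start: joints at [-1.444, 0.087, 1.371, -0, 1.684, -0.103], TCP at [0.125, -0.536, 0.211] pointing down, gripper open.
Joint ranges: [-3.1, 3.1], [-0.76, 2.03], [0.27, 2.55], [-1.08, 4.22], [0.17, 2.65], [-2.57, 2.57]. Speed limits (rad/s): [2.79, 2.79, 3.14, 3.14, 3.14, 3.14].

## Interface

Orientations are given as a 3x3 rotation matrix whose columns are the frame's x, y, z axes.
In Python, from station import readout, optics, manip gives the robot as it stands.
- The arm moves only by the shell command python3 -m inch 'ROWS' [OPENING]. ROWS is JSON, a list of rows, each a list of 4 numbers: the shift along the world's x, y, z in m, then the turn about the world's z in rad. A call has 1 to 8 rows; each row shifts and turns the commanded pose from where the row before left it; what a row does not reach is not made up. A row lasts 1/12 s, in which the tool goes at most 41.7 mm and 7.16 degrees, less where a joint would pass 70% of its speed; a pose out of reach is approached as far as the arm can. A call with a gripper value outside its range is refused whole. OPENING is the closure, from 0 (fully open) to 1 (shut), set as the call begins (- or left out, the last holds). The fingers move at their own pace and stop on an object; the grip force is fixed at half the most. Time passes only in rows, so rows that do not move let the fingers close. It gives the time, the measured TCP pose, the force, the opening and the grip force at its end, in the units of the state.
- readout.observe(): the state, without advancing time (a new reading comes with each control period).
- optics.grab_frame(name): name is "scene" or "top" or "wrist"; returns a dict with "image" (480x640x3 uint8, blue, green, red), "fx", "fy", "cx", "cy" (pixels), "cam_to_world" (4x4, takes a point from camera to world coordinates). Camera axes: x right, y up, looking along -z (the intrinsics and any distortion apply to the point x, -y, -z); pixel columns grow to the right and rows downward; lengths in m; the calibration is good to about 2 mm. A picture is of the moment at which its call begins. There is no depth.
- manip.hand_in(): hands the job in; it is judged then, once.
The state is a dict: "clock": time; "joints": joint angles; "joint_velocities": joint speeds; "joint_efforts": joint torques, N m; "position": TCP position; "ee_rot": TCP orientation; "contact_force": force on the tool from outside, world axes, zero at the start; "moment": the same for the moment, N m; "finger_gap": finger opening in m; "finger_force": force on a finger pad.
Only numpy, scipy, OpenCV 4.12 (cv2) and the standard library are available. Lean on these libraries where they do the work, as an engineer would, in place of code of your own. Each camera call takes 0.05 s, during which the arm holds its last target. There are 200 camera calls.

## Task

Three sealed parts cases stand on the black rubber mat and the part inside one of them has come loose: pick them up one at a time and shake or tip each from end to end until you find the one that rattles, setting any that does not back upright on the mat. Hold the rattling case out over the middle of the aluminium tray, upright and still, about 15 cm above the bench, and finish there still gripping it, with the other two cases standing on the mat. Leave the piston, the black ring and the bottle alone.

Things in the scene. Friction and masses are not known exactly. Their poses are not given: they have to be found in the camera images.
- case_1_center (a point): centre (half-way up) of a sealed grey plastic parts case 124 mm long (its x), 58 wide (its y; grip across this, from above), 52 high (z up), flat sided, on the mat, this point 31 mm above the bench. The three look the same; each has a black latch 3 mm proud on both short ends and does not open. All weigh about 0.28 kg, varying a little whatever is inside
- case_2_center (a point): centre (half-way up) of a sealed grey plastic parts case 124 mm long (its x), 58 wide (its y; grip across this, from above), 52 high (z up), flat sided, on the mat, this point 31 mm above the bench. Any one of the three holds a loose 130 g steel part that slides up to 41 mm either way from the middle along x (8 mm along y) when the case is shaken or tipped 20 degrees or more (friction about 0.15)
- case_3_center (a point): centre (half-way up) of a sealed grey plastic parts case 124 mm long (its x), 58 wide (its y; grip across this, from above), 52 high (z up), flat sided, on the mat, this point 31 mm above the bench. The loose part knocks on the ends and, once the case is level again, stays at the end it slid to, so the balance shifts. In the other two nothing moves more than 1.5 mm
- mat: black rubber mat fixed on the steel bench, 170 mm (its x axis, away from the robot) by 460 mm (its y axis) and 5 mm thick; origin at the centre of its underside, at bench height. The three cases stand on it in a row along its y axis, about 150 mm apart
- tray: low open aluminium tray fixed on the bench beyond the mat, 140 mm (its x axis) by 180 mm (its y axis), walls 22 mm high and 4 mm thick, empty; origin at the centre of its underside, at bench height
- piston: bystander: a bare aluminium engine piston standing on its skirt, 86 mm across and 50 mm high; origin at the centre of its underside. To be left alone
- compressor: bystander: a black plastic ring (piston-ring compressor) standing on the bench, 94 mm across and 60 mm high, open at both ends; origin at the centre of its underside. To be left alone
- bottle: bystander: a closed grey bottle, 60 mm across and 150 mm high; origin at the centre of its underside. To be left alone
Things that resemble listed ones, but are neither listed nor needed, are in the scene too. What is shaped like the part that bears case_3_center but orange is not meant.

How it is judged:
By the outcome, as a careful person would: the job done as asked, in the order asked, and still so for the second after the job is handed in, while the arm keeps its last pose, push and grip.
It also fails if it takes over 72 s, if anything falls off the work surface, if the arm or the gripper's body presses on something with over 40 N, if the wrist force passes 120 N, or if a joint passes its speed limit or range.

## Working session

There is one attempt and no reset: what is moved stays moved. The work goes in short steps, Python scripts to look and compute and a shell command to move; the robot and the scene stay as the last step left them, time stands still between calls to the robot, and variables do not carry over. Pictures are saved under pics/ and viewed, at most 10 in all, crops included, and the job is handed in when it is done.

```bash
mkdir -p pics; ls; python3 - <<'E'
from station import readout, optics, manip
import cv2,numpy as np
a=optics.grab_frame("top");b=optics.grab_frame("scene")
for n,f in(("top",a),("scene",b)):
    cv2.imwrite(f"pics/{n}0.png",f["image"]);print(n,f["fx"],f["fy"],f["cx"],f["cy"],np.round(f["cam_to_world"],4).tolist(),[k for k in f])
s=readout.observe();print(s)
E
```

```text
pics
top 594.9535382026855 594.9535382026855 316.85324630366506 245.8173139158047 [[-0.015, 0.9928, -0.1191, 0.3007], [-0.9999, -0.0156, -0.0043, 0.013], [-0.0061, 0.119, 0.9929, 1.5542], [0.0, 0.0, 0.0, 1.0]] ['image', 'fx', 'fy', 'cx', 'cy', 'cam_to_world']
scene 450.79679755925224 450.79679755925224 318.046139656221 240.1030012347155 [[0.6643, -0.5624, 0.4924, 0.9993], [0.7475, 0.4983, -0.4392, -0.4901], [0.0016, 0.6598, 0.7514, 0.8689], [0.0, 0.0, 0.0, 1.0]] ['image', 'fx', 'fy', 'cx', 'cy', 'cam_to_world']
{'clock': 0.1, 'joints': array([-1.44410600e+00,  8.79075403e-02,  1.37216978e+00, -1.56397347e-05,
        1.68361432e+00, -1.03104196e-01]), 'joint_velocities': array([-0.00158672, -0.00098355, -0.00322166,  0.00127276,  0.00033288,
        0.00202296]), 'joint_efforts': array([ 2.03830554e-03, -3.53016222e+01, -3.14217746e+01, -8.15951671e-05,
        7.97326356e-03, -1.02015088e-05]), 'position': array([ 0.12520002, -0.53503018,  0.20980796]), 'ee_rot': array([[ 9.73713645e-01,  2.27775458e-01, -2.80626326e-04],
       [ 2.27775543e-01, -9.73711443e-01,  2.08020120e-03],
       [ 2.00569717e-04, -2.08944011e-03, -9.99997797e-01]]), 'contact_force': array([ 0.8892398 , -0.88357452, -0.06598879]), 'moment': array([ 0.01554579, -0.00368107,  0.04222807]), 'finger_force': 0.0, 'finger_gap': 0.0850731846650641}
```

View pics/top0.png

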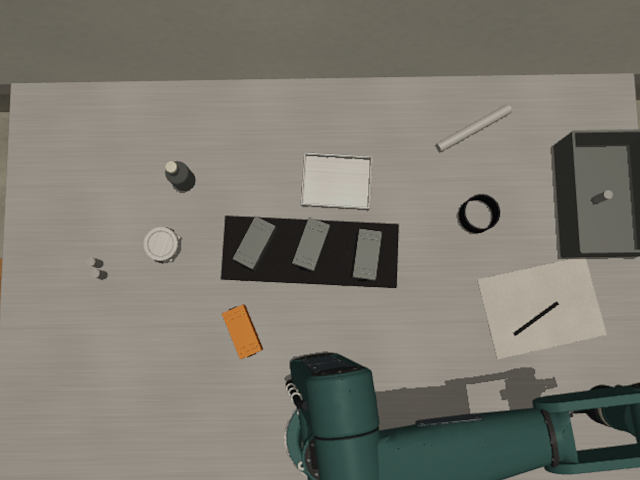

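View pics/scene0.png

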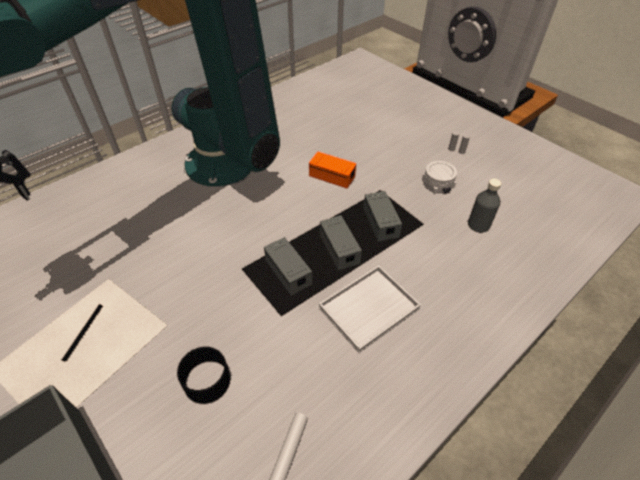

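The top view shows the grey cases on the mat at about (254,243), (311,245) and (367,254), with the tray at (337,181). Lookalikes: the orange case at (241,332), off the mat (excluded by colour), and the grey bin at (595,195), which is far too large. The three targets are the grey cases on the mat.

```bash
cat > h.py <<'E'
import cv2,numpy as np
from station import readout, optics, manip
def w(f,u,v,z):
    d=np.array([(u-f["cx"])/f["fx"],-(v-f["cy"])/f["fy"],-1]);T=np.array(f["cam_to_world"])
    d=T[:3,:3]@d;o=T[:3,3];return o+d*(z-o[2])/d[2]
def px(f,p):
    T=np.array(f["cam_to_world"]);c=T[:3,:3].T@(np.array(p)-T[:3,3]);return f["cx"]-f["fx"]*c[0]/c[2],f["cy"]+f["fy"]*c[1]/c[2]
E
python3 - <<'E'
from h import *
f=optics.grab_frame("top");im=f["image"];g=cv2.cvtColor(im,cv2.COLOR_BGR2GRAY)
m=np.zeros_like(g);m[222:282,226:394]=255
# top face brightness
print([int(g[y,x]) for x,y in((254,243),(311,245),(367,250),(280,250))])
b=((g>62)&(g<150)&(m>0)).astype(np.uint8)
m2=np.zeros_like(g);m2[214:284,226:394]=1
b=((g>62)&(g<135)).astype(np.uint8)*m2
b=cv2.morphologyEx(b,cv2.MORPH_OPEN,np.ones((3,3)))
vis=im.copy()
for c in cv2.findContours(b,0,2)[0]:
    if cv2.contourArea(c)<400: continue
    r=cv2.minAreaRect(c);q=cv2.boxPoints(r);cv2.polylines(vis,[q.astype(int)],1,(0,0,255))
    W=np.array([w(f,*p,.057) for p in q]);e=[W[1]-W[0],W[2]-W[1]];L=[np.linalg.norm(x) for x in e];a=e[int(np.argmax(L))]
    print(np.round(W.mean(0)*1000),np.round(np.array(L)*1000),"yaw",np.degrees(np.arctan2(a[1],a[0]))%180)
print("tray rim",[np.round(w(f,*p,.022)*1000) for p in((304,154),(371,157),(369,209),(302,205))])
print("mat",[np.round(w(f,*p,.005)*1000) for p in((225,216),(398,224),(396,287),(222,279))])
cv2.imwrite("pics/c.png",cv2.resize(vis[140:300,210:410],None,fx=3.5,fy=3.5,interpolation=2))
E
```

```text
[112, 114, 116, 29]
[ 458. -107.   57.] [125.  59.] yaw 171.15661887712145
[489.  34.  57.] [130.  59.] yaw 159.80266698365278
[494. 179.  57.] [128.  60.] yaw 152.69404248523935
tray rim [array([729.,  50.,  22.]), array([ 718., -127.,   22.]), array([ 579., -118.,   22.]), array([593.,  57.,  22.])]
mat [array([570., 261.,   5.]), array([ 541., -195.,    5.]), array([ 375., -184.,    5.]), array([403., 268.,   5.])]
```

View pics/c.png

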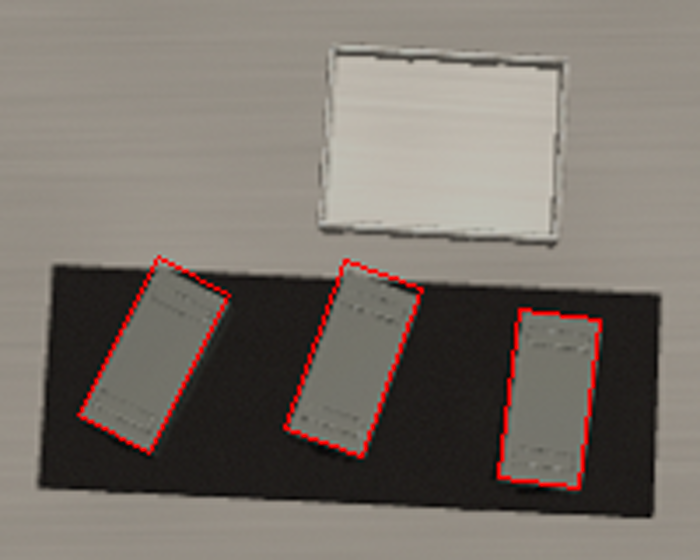

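The crop shows three well-fitted grey cases and the empty tray. Sizes come out at about 125×59 mm, as stated. Centres: A (458,-107) yaw -9°, B (487,34) yaw -20°, C (492,178) yaw -27°, tray about (655,-35). I'm starting with A.

```bash
python3 -m inch '[[0.024,0.031,0,-0.048],[0.024,0.031,0,-0.048],[0.024,0.031,0,-0.048],[0.024,0.031,0,-0.048],[0.024,0.031,0,-0.048],[0.024,0.031,0,-0.048],[0.024,0.031,0,-0.048],[0.024,0.031,0,-0.048]]' 0; python3 -m inch '[[0.024,0.031,-0.01,0],[0.024,0.031,-0.01,0],[0.024,0.030,-0.01,0],[0.023,0.030,-0.01,0],[0.023,0.030,-0.01,0],[0.022,0.029,-0.01,0],[0,0,0,0],[0,0,0,0]]'; python3 - <<'E'
from h import *
s=readout.observe();print(s["clock"],s["position"],np.degrees(np.arctan2(s["ee_rot"][1,0],s["ee_rot"][0,0])),s["joints"])
cv2.imwrite("pics/w1.png",optics.grab_frame("wrist")["image"])
E
```

```text
clock: 0.82
position: [0.3179, -0.2857, 0.2107]
ee_rot: [[0.988, -0.156, 0.0], [-0.156, -0.988, 0.0], [0.0, -0.0, -1.0]]
contact_force: [0.4, -0.4, 0.4]
finger_gap: 0.0852
finger_force: 0.0
clock: 1.48
position: [0.4571, -0.1047, 0.1496]
ee_rot: [[0.989, -0.149, -0.003], [-0.149, -0.989, 0.001], [-0.003, -0.0, -1.0]]
contact_force: [-0.1, 0.1, 0.2]
finger_gap: 0.0856
finger_force: 0.0
1.4833 [ 0.45713395 -0.10474997  0.14959946] -8.589552587886455 [-3.45970326e-01 -7.16933833e-02  1.65240117e+00 -3.61132128e-04
  1.56391376e+00  1.37474537e+00]
```

View pics/w1.png

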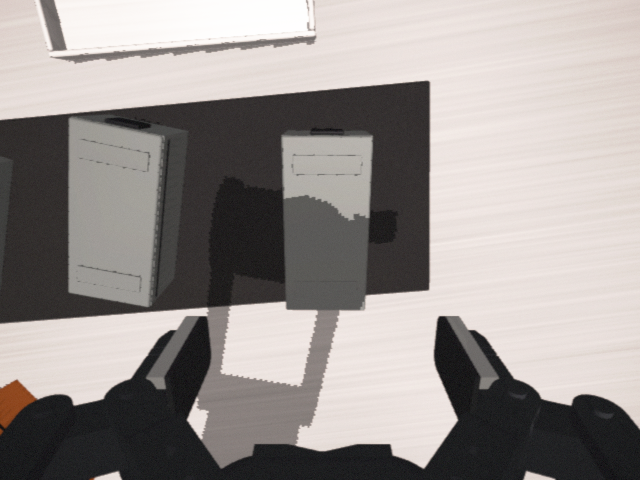

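The wrist view shows case A squarely between the fingers, its top-face corners at about (282,136), (372,134), (365,310) and (286,308). I'll compute its centre from those.

```bash
python3 - <<'E'
from h import *
f=optics.grab_frame("wrist")
for Q in ([(282,136),(372,134),(365,310),(286,308)],[(68,118),(165,135),(150,306),(68,292)]):
    W=np.array([w(f,*p,.057) for p in Q]);a=W[0]+W[1]-W[2]-W[3]
    print(np.round(W*1000),W.mean(0),np.degrees(np.arctan2(a[1],a[0])),np.linalg.norm(a)/2,np.linalg.norm(W[0]-W[1]))
s=readout.observe();print(s["position"],s["moment"],s["contact_force"])
E
```

```text
[[ 524.  -89.   57.]
 [ 517. -145.   57.]
 [ 393. -126.   57.]
 [ 404.  -70.   57.]] [ 0.45952038 -0.10752647  0.057     ] -8.933758767327188 0.12336069267686002 0.05660772578881559
[[555.  40.  57.]
 [536. -16.  57.]
 [420.  28.  57.]
 [440.  83.  57.]] [0.48783615 0.03367594 0.057     ] -20.80924941712992 0.12300998694158424 0.05967123901040418
[ 0.45697039 -0.10690646  0.15086212] [-0.00187154  0.00648078 -0.00989765] [0.12731099 0.19248348 0.09991755]
```

```bash
python3 -m inch '[[0.002,0,-0.035,-0.005],[0,0,-0.035,0],[0,0,-0.03,0],[0,0,-0.02,0],[0,0,-0.01,0],[0,0,-0.005,0],[0,0,0,0],[0,0,0,0]]' 0; python3 -m inch '[[0,0,0,0],[0,0,0,0],[0,0,0,0],[0,0,0,0],[0,0,0,0],[0,0,0,0],[0,0,0,0],[0,0,0,0]]' 1;
```

```text
clock: 2.25
position: [0.4603, -0.1076, 0.0175]
ee_rot: [[0.987, -0.16, 0.003], [-0.16, -0.987, -0.001], [0.003, 0.001, -1.0]]
contact_force: [-0.4, 0.4, 0.9]
finger_gap: 0.0857
finger_force: 0.0
clock: 2.92
position: [0.4608, -0.1072, 0.018]
ee_rot: [[0.987, -0.158, 0.004], [-0.158, -0.987, -0.002], [0.004, 0.001, -1.0]]
contact_force: [-1.5, -1.3, 6.6]
finger_gap: 0.0567
finger_force: 67.7
```

```bash
cat > m.py <<'E'
from h import *
M=[];F=[]
for i in range(6):
    optics.grab_frame("wrist");s=readout.observe();R=s["ee_rot"];M.append(R.T@s["moment"]);F.append(s["contact_force"])
print(s["clock"],"pos",s["position"].round(4),"tilt",R[2].round(4),"Mtool",np.mean(M,0).round(4),"sd",np.std(M,0).round(4),"F",np.mean(F,0).round(2),"gap",s["finger_gap"],"j6",s["joints"][5])
E
python3 -m inch '[[0,0,0.02,0],[0,0,0.03,0],[0,0,0.035,0],[0,0,0.03,0],[0,0,0.02,0],[0,0,0,0],[0,0,0,0],[0,0,0,0]]'; python3 m.py
```

```text
clock: 3.58
position: [0.458, -0.106, 0.1486]
ee_rot: [[0.987, -0.158, -0.004], [-0.158, -0.987, 0.001], [-0.004, -0.001, -1.0]]
contact_force: [-0.3, 0.8, -3.9]
finger_gap: 0.0565
finger_force: 66.7
3.8833 pos [ 0.4586 -0.1064  0.1495] tilt [-2.6e-03 -4.0e-04 -1.0e+00] Mtool [-0.0085  0.0241  0.    ] sd [0.0306 0.0273 0.0186] F [-0.07  0.4  -2.77] gap 0.056249791186089096 j6 1.3817590114938911
```

```bash
sed -i 's/range(6)/range(8)/' m.py; python3 -m inch '[[0.010,-0.0016,0,0],[0.020,-0.003,0,0],[0.030,-0.005,0,0],[0.040,-0.006,0,0],[0.040,-0.006,0,0],[0,0,0,0],[0,0,0,0],[0,0,0,0]]'; python3 -m inch '[[0,0,0,0],[0,0,0,0]]' | head -2; python3 m.py
python3 -m inch '[[-0.010,0.0016,0,0],[-0.020,0.003,0,0],[-0.030,0.005,0,0],[-0.040,0.006,0,0],[-0.040,0.006,0,0],[0,0,0,0],[0,0,0,0],[0,0,0,0]]'; python3 -m inch '[[0,0,0,0],[0,0,0,0]]' | head -2; python3 m.py
```

```text
clock: 4.55
position: [0.5993, -0.1281, 0.1497]
ee_rot: [[0.987, -0.158, -0.002], [-0.158, -0.987, 0.001], [-0.002, -0.0, -1.0]]
contact_force: [0.3, -0.3, -3.0]
finger_gap: 0.0565
finger_force: 66.9
clock: 4.72
position: [0.5987, -0.1281, 0.1522]
5.1167 pos [ 0.5991 -0.1281  0.1513] tilt [ 5.e-04  1.e-04 -1.e+00] Mtool [-0.0009  0.0057  0.0024] sd [0.0231 0.0313 0.0215] F [-0.    0.06 -2.61] gap 0.05659360794658839 j6 1.4268538400751127
clock: 5.78
position: [0.4598, -0.1067, 0.1517]
ee_rot: [[0.987, -0.159, 0.002], [-0.159, -0.987, -0.001], [0.003, 0.0, -1.0]]
contact_force: [-0.4, -0.1, -3.0]
finger_gap: 0.0569
finger_force: 67.3
clock: 5.95
position: [0.4607, -0.107, 0.1516]
6.35 pos [ 0.4594 -0.1066  0.1508] tilt [-3.e-04  0.e+00 -1.e+00] Mtool [ 0.0193 -0.0157 -0.0031] sd [0.0267 0.0327 0.0265] F [-0.08  0.02 -2.84] gap 0.05669727982481838 j6 1.3817886598486178
```

A's balance shifts by only 0.02 N·m (noise level), where a loose part would give about 0.10. I'll set it back and take B.

```bash
python3 -m inch '[[0,0,-0.03,0],[0,0,-0.035,0],[0,0,-0.035,0],[0,0,-0.02,0],[0,0,-0.01,0],[0,0,-0.004,0],[0,0,0,0],[0,0,0,0]]'; python3 -m inch '[[0,0,0,0],[0,0,0,0],[0,0,0,0],[0,0,0,0],[0,0,0,0],[0,0,0,0]]' 0; python3 -m inch '[[0,0,0.02,0],[0,0,0.03,0],[0,0,0.04,0],[0,0,0.03,0],[0.010,0.03,0.012,-0.1],[0.010,0.04,0,-0.1],[0.008,0.04,0,0],[0.001,0.03,0,0]]' ; python3 -m inch '[[0,0,0,-0.005],[0,0,0,0],[0,0,0,0]]'
```

```text
clock: 7.02
position: [0.4604, -0.107, 0.0182]
ee_rot: [[0.987, -0.159, 0.003], [-0.159, -0.987, -0.001], [0.003, 0.001, -1.0]]
contact_force: [0.4, 0.0, -2.2]
finger_gap: 0.0569
finger_force: 68.0
clock: 7.52
position: [0.4594, -0.1066, 0.0171]
ee_rot: [[0.987, -0.159, 0.0], [-0.159, -0.987, -0.0], [0.0, 0.0, -1.0]]
contact_force: [-0.3, 0.4, -0.4]
finger_gap: 0.086
finger_force: 0.0
clock: 8.18
position: [0.4891, 0.035, 0.1496]
ee_rot: [[0.937, -0.35, 0.002], [-0.35, -0.937, 0.001], [0.002, -0.002, -1.0]]
contact_force: [0.5, 0.1, 0.1]
finger_gap: 0.0856
finger_force: 0.0
clock: 8.43
position: [0.488, 0.0323, 0.1488]
ee_rot: [[0.935, -0.354, -0.0], [-0.354, -0.935, -0.001], [-0.0, 0.001, -1.0]]
contact_force: [-0.0, -0.2, -0.1]
finger_gap: 0.0854
finger_force: 0.0
```

```bash
python3 -m inch '[[0,0.001,-0.035,0],[0,0,-0.035,0],[0,0,-0.03,0],[0,0,-0.02,0],[0,0,-0.01,0],[0,0,-0.003,0],[0,0,0,0],[0,0,0,0]]' 0|sed -n '2p;4p'; python3 -m inch '[[0,0,0,0],[0,0,0,0],[0,0,0,0],[0,0,0,0],[0,0,0,0],[0,0,0,0],[0,0,0,0]]' 1; python3 -m inch '[[0,0,0.02,0],[0,0,0.03,0],[0,0,0.035,0],[0,0,0.03,0],[0,0,0.02,0],[0,0,0,0],[0,0,0,0],[0,0,0,0]]'; python3 m.py
```

```text
position: [0.4895, 0.033, 0.0175]
contact_force: [-0.9, 0.2, -0.1]
clock: 9.68
position: [0.4897, 0.0336, 0.0179]
ee_rot: [[0.935, -0.354, 0.004], [-0.354, -0.935, -0.0], [0.004, -0.001, -1.0]]
contact_force: [-0.9, -0.2, 6.2]
finger_gap: 0.0564
finger_force: 67.0
clock: 10.35
position: [0.4867, 0.0338, 0.1485]
ee_rot: [[0.935, -0.354, -0.004], [-0.354, -0.935, 0.0], [-0.004, 0.001, -1.0]]
contact_force: [-0.2, 0.9, -3.6]
finger_gap: 0.0568
finger_force: 66.1
10.75 pos [0.4878 0.0337 0.1503] tilt [-1.2e-03  5.0e-04 -1.0e+00] Mtool [0.0009 0.0029 0.0022] sd [0.0521 0.0274 0.0245] F [-0.04  0.02 -2.84] gap 0.05644067737437218 j6 1.8860009927150305
```

```bash
python3 -m inch '[[0.0093,-0.0035,0,0],[0.019,-0.007,0,0],[0.028,-0.0105,0,0],[0.038,-0.014,0,0],[0.038,-0.014,0,0],[0,0,0,0],[0,0,0,0],[0,0,0,0]]'; python3 -m inch '[[0,0,0,0],[0,0,0,0]]' | head -2; python3 m.py
python3 -m inch '[[-0.0093,0.0035,0,0],[-0.019,0.007,0,0],[-0.028,0.0105,0,0],[-0.038,0.014,0,0],[-0.038,0.014,0,0],[0,0,0,0],[0,0,0,0],[0,0,0,0]]'; python3 -m inch '[[0,0,0,0],[0,0,0,0]]' | head -2; python3 m.py
```

```text
clock: 11.42
position: [0.6204, -0.0155, 0.15]
ee_rot: [[0.935, -0.355, -0.002], [-0.355, -0.935, 0.0], [-0.002, 0.0, -1.0]]
contact_force: [0.7, 0.5, -1.7]
finger_gap: 0.0563
finger_force: 65.9
clock: 11.58
position: [0.6198, -0.0149, 0.1521]
11.9833 pos [ 0.6203 -0.0152  0.1513] tilt [ 4.e-04 -0.e+00 -1.e+00] Mtool [-0.004  -0.0365  0.0111] sd [0.0372 0.0217 0.0297] F [ 0.07 -0.15 -2.55] gap 0.05658594625210835 j6 1.8170718611995267
clock: 12.65
position: [0.4886, 0.0337, 0.1516]
ee_rot: [[0.935, -0.354, 0.002], [-0.354, -0.935, -0.0], [0.002, -0.0, -1.0]]
contact_force: [0.6, 0.2, -2.9]
finger_gap: 0.0569
finger_force: 65.9
clock: 12.82
position: [0.4896, 0.0332, 0.1515]
13.2167 pos [0.4883 0.0336 0.1509] tilt [-2.e-04  1.e-04 -1.e+00] Mtool [ 0.0208 -0.0025  0.0006] sd [0.0199 0.0205 0.0141] F [-0.1   0.19 -2.44] gap 0.05643581622708064 j6 1.8859943815892148
```

B is ambiguous at -0.034 and the slide may have been partial, so I'll shake harder with velocity reversals and average for longer.

```bash
sed -i 's/range(8)/range(16)/' m.py; python3 -m inch '[[0.0093,-0.0035,0,0],[0.019,-0.007,0,0],[0.028,-0.0105,0,0],[0.038,-0.014,0,0],[0.038,-0.014,0,0],[-0.038,0.014,0,0],[-0.028,0.0105,0,0],[-0.019,0.007,0,0]]'|sed -n '2p;4p'; python3 -m inch '[[-0.0093,0.0035,0,0],[0,0,0,0],[0,0,0,0],[0,0,0,0]]' | head -2; python3 m.py
python3 -m inch '[[-0.0093,0.0035,0,0],[-0.019,0.007,0,0],[-0.028,0.0105,0,0],[-0.038,0.014,0,0],[-0.038,0.014,0,0],[0.038,-0.014,0,0],[0.028,-0.0105,0,0],[0.019,-0.007,0,0]]'|sed -n '2p;4p';python3 -m inch '[[0.0093,-0.0035,0,0],[0,0,0,0],[0,0,0,0],[0,0,0,0]]' | head -2; python3 m.py
```

```text
position: [0.5348, 0.0163, 0.1452]
contact_force: [-0.6, 0.8, -1.4]
clock: 14.22
position: [0.5272, 0.0192, 0.1521]
15.0167 pos [0.5261 0.0197 0.1509] tilt [ 0.e+00  1.e-04 -1.e+00] Mtool [ 0.0006 -0.0305  0.0094] sd [0.0273 0.0321 0.0284] F [-0.12  0.18 -2.59] gap 0.05605899733746227 j6 1.8627397081207304
position: [0.4778, 0.0371, 0.1517]
contact_force: [0.6, 0.5, -1.2]
clock: 16.02
position: [0.4873, 0.034, 0.1506]
16.8167 pos [0.4881 0.0336 0.1509] tilt [-1.e-04  1.e-04 -1.e+00] Mtool [0.0045 0.0484 0.007 ] sd [0.0192 0.0228 0.033 ] F [ 0.01 -0.   -2.68] gap 0.05650810129453007 j6 1.8860261424791618
```

```bash
python3 -m inch '[[0.0093,-0.0035,0,0],[0.019,-0.007,0,0],[0.028,-0.0105,0,0],[0.038,-0.014,0,0],[0.038,-0.014,0,0],[-0.038,0.014,0,0],[-0.028,0.0105,0,0],[-0.019,0.007,0,0]]'|sed -n '2p;4p'; python3 -m inch '[[-0.0093,0.0035,0,0],[0,0,0,0],[0,0,0,0],[0,0,0,0]]' | head -2; python3 m.py
```

```text
position: [0.5348, 0.0162, 0.1451]
contact_force: [-0.4, -0.7, -2.0]
clock: 17.82
position: [0.5272, 0.0192, 0.1521]
18.6167 pos [0.5261 0.0197 0.1509] tilt [-0.e+00  1.e-04 -1.e+00] Mtool [-0.0115 -0.0403  0.0092] sd [0.0273 0.0282 0.0285] F [-0.18 -0.06 -2.64] gap 0.05662540571783293 j6 1.862762701235565
```

B is confirmed: its balance flipped -0.031 → +0.048 → -0.040 N·m. I'll carry it gently to the tray centre.

```bash
python3 -m inch '[[0.008,-0.003,0,0],[0.016,-0.007,-0.001,0],[0.022,-0.009,-0.001,0],[0.024,-0.011,-0.001,0],[0.022,-0.009,0,0],[0.018,-0.008,0,0],[0.012,-0.005,0,0],[0.007,-0.003,0,0]]'|sed -n '2p;4p'; python3 -m inch '[[0,0,0,0],[0,0,0,0],[0,0,0,0],[0,0,0,0],[0,0,0,0],[0,0,0,0]]'; python3 - <<'E'
from h import *
a=optics.grab_frame("scene")["image"];b=optics.grab_frame("top")["image"]
cv2.imwrite("pics/end.png",np.hstack([cv2.resize(a[140:380,220:460],(400,400)),cv2.resize(b[130:310,200:420],(400,400))]))
E
```

```text
position: [0.6569, -0.0366, 0.147]
contact_force: [0.0, 0.6, -2.9]
clock: 19.78
position: [0.6547, -0.035, 0.1483]
ee_rot: [[0.935, -0.354, 0.0], [-0.354, -0.935, -0.0], [0.0, 0.0, -1.0]]
contact_force: [-1.1, -0.1, -3.4]
finger_gap: 0.0565
finger_force: 68.6
```

View pics/end.png

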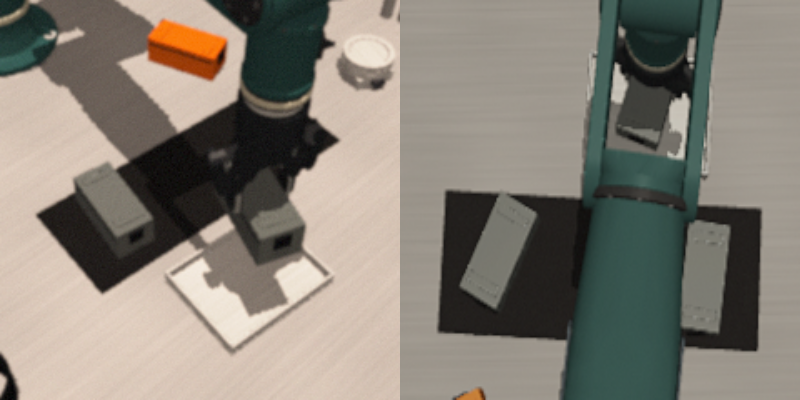

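The picture shows case B held level over the tray at (270,235), with A (left panel, 115,210) and C (right panel, 498,250) standing on the mat.

```bash
python3 -c "
from station import manip
print(manip.hand_in())"
```

```text
the job is handed in; nothing more can be done
None
```

The middle case is the one that rattles: its balance flipped end to end on each of three hard shakes. It is held upright and still over the tray centre about 15 cm up, with the other two on the mat, and the job is handed in. The first case showed no shift on gentler shakes only, and the third was never picked up because the rattler had been found.

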